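# Turn the slide carousel and bring up the carrier

## Robot

A 6-joint arm with a two-finger parallel gripper is mounted at the origin on the work surface. World frame = base frame: x ahead of the robot, y to its left, z up, the work surface at z = 0. Lengths are in m, angles in rad, forces in N, time in s.
With the tool pointing down it reaches from about 0.3 to 0.85 m from the base axis. Payload 5.4 kg.
Tool frame: the origin (TCP) lies at the very end of the fingers, on their centre line; the grasp point (between the pads) lies 19 mm behind it; z points along the fingers, y is the direction in which the jaws open and shut (so a half turn about z gives the same grasp; the last joint's range is limited). The gripper opens to 85 mm and grips with 20 to 120 N. Pads are 22 mm wide; open, the fingers measure 114 mm over their backs; the gripper's body (76 mm by 85 mm) begins 54 mm behind the grasp point. The pads swing forward as they close: fully open they stand 13 mm farther back than shut.
Start: joints at [-0.21, 0.158, 1.597, -0, 1.386, -0.21], TCP at [0.575, -0, 0.231] pointing down, gripper open.
Joint ranges: [-2.91, 2.91], [-0.94, 2.29], [0.18, 2.7], [-1.29, 4.43], [0.17, 2.64], [-3, 3]. Speed limits (rad/s): [2.57, 2.57, 3.14, 3.14, 3.14, 3.14].

## Interface

Orientations are given as a unit quaternion [w, x, y, z].
In Python, from station import manip, imaging, workorder gives the robot as it stands.
- The arm moves only by the tool drive_tool, never from a script. Its argument "moves" is a list of rows, each a list of 4 numbers: the shift along the world's x, y, z scaled (see below), then the turn about the world's z scaled (see below). In form: [[dx, dy, dz, roll], ...]. A call has 1 to 5 rows; each row shifts and turns the pose as measured when the row begins; what a row does not reach is not made up. The controller multiplies each number of a shift by 30 mm and each number of a turn by 10 degrees. A row lasts 1/8 s, in which the tool goes at most 62.5 mm and 10.7 degrees, less where a joint would pass 70% of its speed; a pose out of reach is approached as far as the arm can. A call with a number of a shift or a turn outside -1 to 1 is refused whole. A call with a gripper value outside its range is refused whole. "gripper" is the opening, from 0 (shut) to 1 (fully open), set as the call begins (left out, the last holds). The fingers move at their own pace and stop on an object; the grip force is fixed at half the most. Time passes only in rows, so rows that do not move let the fingers close. It gives the time, the measured TCP pose, the force and the opening at its end, in the units of the state.
- manip.state(): the state, without advancing time (a new reading comes with each control period).
- imaging.get_image(name): name is "scene" or "side" or "wrist"; returns the picture (400x640x3 uint8, red, green, blue); there is no depth.
- imaging.camera_info(name): a dict with "camera_matrix" (3x3 intrinsics, pixels), "R" (3x3) and "t" (3): a world point X has camera coordinates R X + t; the wrist camera has in their place "hand_eye" (4x4, takes a point from camera to tool coordinates, whose origin is the TCP and whose axes are the flange's). Camera axes: x right, y down, z forward; pixel columns grow to the right and rows downward; lengths in m; the calibration is good to about 2 mm. A picture is of the moment at which its call begins: read the wrist's pose just before it. camera_info takes no time and is no camera call.
- workorder.sign_off(): hands the job in, once; it reports no verdict.
The state is a dict: "time_s": time; "joints": joint angles; "joint_vel": joint speeds; "joint_torque": joint torques, N m; "eef_pos": TCP position; "eef_rot": TCP orientation; "ft_force": force on the tool from outside, world axes, zero at the start; "torque": the same for the moment, N m; "gripper_width": finger opening in m.
Only numpy, scipy, OpenCV 4.12 (cv2) and the standard library are available. Lean on these libraries where they do the work, as an engineer would, in place of code of your own. Each camera call takes 0.05 s, during which the arm holds its last target. There are 200 camera calls.

## Task

Get the red slide box ready for loading: first spin the carousel by pushing its rim knobs with the fingertips until the red box faces front, in line with the brass pointer, and let it come to rest. Then push the double-slot carrier along its wooden runner until it is fully home against the brass stop. Only push, and gently: do not lift or pick up anything, and leave all the other things on the shelf where they stand.

Things in the scene. Friction and masses are not known exactly. Their poses are not given: they have to be found in the camera images.
- carousel: fixed foot of the slide carousel; its origin is on the turning axis at shelf level. Its -x axis is the front: there a brass pointer (24 x 14 mm, top 42 mm above the shelf, 144 to 168 mm from the axis) stands just outside the disc, lower than the disc's top
- disc (a joint): angle of the carousel's wooden disc about the vertical, rad, positive anticlockwise from above, endless; 0 or any whole turn is the red box exactly at the pointer. Disc 270 mm across, top 45 mm above the shelf. It turns either way with about 1 N at the rim and stays where it is left
- red_front (a point): middle of the outward end of the red slide box, 80 mm from the axis, 65 mm above the shelf. Six boxes are fixed on the disc, every 60 degrees, 54 mm long (26 to 80 mm from the axis), 25 mm wide, tops 85 mm above the shelf: one red with an ivory dot on its lid, the others grey, ivory or dark green
- rim_knob (a point): top of one of six upright rosewood knobs fixed on the disc's rim: 16 mm thick, rising 30 mm above the disc to 75 mm above the shelf, 122 mm from the axis, every 60 degrees, midway between the boxes. This knob is the one 30 degrees anticlockwise (seen from above) of the red box
- runner: fixed wooden slide runner, a channel 90 mm wide, 260 mm long along its y axis, origin under its middle at shelf level; bed 12 mm, side rails 22 mm above the shelf, 62 mm apart inside. A brass stop (14 mm thick, top 34 mm above the shelf) closes the +y end, towards the carousel, inner face 130 mm from the origin; the other end is open
- carrier: loose double-slot carrier in the runner, 56 mm wide, 110 mm long along its y axis, 14 mm thick, about 160 g; origin under its middle. Its -y end has an upright rosewood end plate, 56 mm wide, 8 mm thick, top 56 mm above the shelf, outer face 55 mm from the origin. Slides with under 2 N. One slot glazed, one empty. Home at the stop its origin is 75 mm towards +y from the runner's
- condenser: bystander: clouded glass condenser lens in a brass ring, 68 mm wide, 41 tall; loose, origin under its middle
- elbow: bystander: tin chimney elbow, 60 mm tube, 105 mm tall, its mouth turned sideways; loose, origin under its middle
- rose_knob: bystander: turned rosewood knob standing loose on the shelf, 40 mm wide and tall; loose, origin under its middle
- rack_slide: bystander: brass rackwork slide, 50 x 130 mm, 22 tall, with a small lever up to 54 mm; loose, origin under its middle
- loupe: bystander: black magnifier, 48 mm wide, 46 tall; loose, origin under its middle
- slide_stack: bystander: stack of white-framed slides, 50 x 50 mm, 20 tall; loose, origin under its middle
Things that resemble listed ones, but are neither listed nor needed, are in the scene too. Leave any grey or pink look-alike of the carrier alone.

How it is judged:
By the outcome, as a careful person would: the job done as asked, in the order asked, and still so for the second after the job is handed in, with the robot touching nothing.
It also fails if it takes over 72 s, if anything falls off the work surface, if the arm or the gripper's body presses on something with over 40 N, if the wrist force passes 120 N, or if a joint passes its speed limit or range.

## Working session

There is one attempt and no reset: what is moved stays moved. The work goes in short steps, Python scripts to look and compute and a tool call to move; the robot and the scene stay as the last step left them, time stands still between calls to the robot, and variables do not carry over. Pictures are saved under pics/ and viewed, about 8 in all and at most 12, crops included, and the job is handed in when it is done.

Besides the shell and the picture viewer there is one more tool, called after "Call:" as name(argument=value, ...) on one line, values as JSON. drive_tool: Moves the arm, as the interface text tells. Shifts and turns lie within -1 to 1; 1 stands for 30 mm of shift or 10 degrees of turn. Its arguments: {"type":"object","properties":{"moves":{"type":"array"},"gripper":{"type":"number"}},"required":["moves"]}

```bash
mkdir -p pics; ls; python3 - <<'E'
from station import manip, imaging
import cv2,numpy as np
for n in ("scene","side"):
    im=imaging.get_image(n); cv2.imwrite(f"pics/{n}0.png",im[:,:,::-1]); c=imaging.camera_info(n)
    print(n,np.round(c["camera_matrix"],1).tolist(),np.round(-np.array(c["R"]).T@c["t"],3))
s=manip.state();print(s["time_s"],s["eef_pos"],s["eef_rot"])
E
```

```text
pics
scene [[379.4, 0.0, 324.4], [0.0, 379.4, 201.8], [0.0, 0.0, 1.0]] [1.182 0.32  0.923]
side [[441.1, 0.0, 314.7], [0.0, 441.1, 203.3], [0.0, 0.0, 1.0]] [ 0.345 -1.046  1.148]
0.1 [5.74430040e-01 6.49807110e-05 2.30372345e-01] [-7.56958243e-04  7.07122119e-01  7.07090865e-01 -4.94675556e-04]
```

View pics/scene0.png

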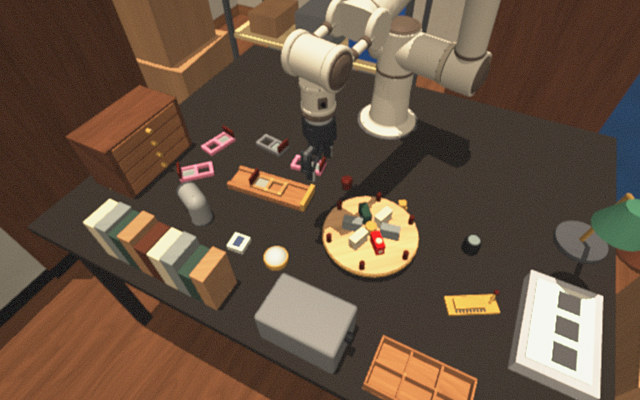

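View pics/side0.png

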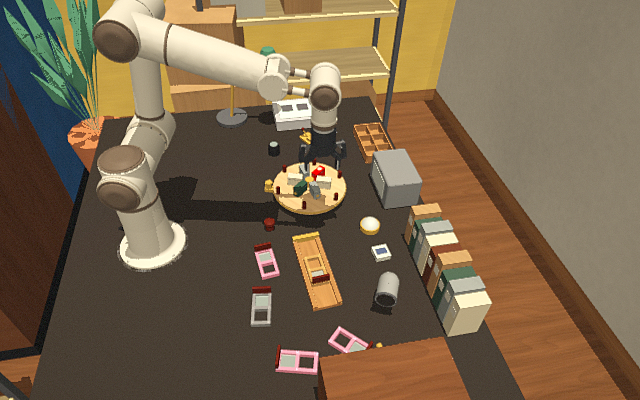

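The scene view shows the carousel centred near (370,235) with the red box at (377,240) and the pointer at (403,204). The runner and carrier are at (270,187), with the brass stop at (308,193). Carrier look-alikes:
- pink at (218,142), (195,171) and (308,163)
- grey at (272,144)

The real carrier is the one in the wooden runner. Next I'll rectify both views onto known height planes and measure.

```bash
cat > h.py <<'E'
import cv2,numpy as np
from station import manip, imaging
def ray(n,px,z):
    c=imaging.camera_info(n);K=np.array(c["camera_matrix"]);R=np.array(c["R"]);t=np.array(c["t"])
    px=np.atleast_2d(np.asarray(px,float)); d=np.c_[px,np.ones(len(px))]@np.linalg.inv(K).T@R
    o=-R.T@t; return o[:2]+d[:,:2]*((z-o[2])/d[:,2])[:,None]
def proj(n,X):
    c=imaging.camera_info(n);p=(np.atleast_2d(X)@np.array(c["R"]).T+c["t"])@np.array(c["camera_matrix"]).T
    return p[:,:2]/p[:,2:]
def hsv(im): return cv2.cvtColor(im,cv2.COLOR_RGB2HSV)
E
python3 - <<'E'
from h import *
for n,box in (("scene",(300,180,430,290)),("side",(255,150,360,225))):
    im=cv2.imread(f"pics/{n}0.png")[:,:,::-1].copy(); H=hsv(im)
    x0,y0,x1,y1=box
    def blobs(m,nm,amin=4):
        mm=np.zeros(m.shape,np.uint8);mm[y0:y1,x0:x1]=m[y0:y1,x0:x1]
        k,l,s,c=cv2.connectedComponentsWithStats(mm)
        print(n,nm,[(np.round(c[i],1).tolist(),int(s[i,4]),s[i,:4].tolist()) for i in range(1,k) if s[i,4]>=amin])
        return mm
    h,s,v=H[...,0],H[...,1],H[...,2]
    wood=(h>10)&(h<28)&(s>60)&(v>150)
    mm=blobs(wood,"wood",30)
    cs,_=cv2.findContours(mm,cv2.RETR_EXTERNAL,cv2.CHAIN_APPROX_NONE)
    c=max(cs,key=cv2.contourArea); hull=cv2.convexHull(c)[:,0]
    P=ray(n,hull,.045)
    A=np.c_[2*P,np.ones(len(P))]; q=np.linalg.lstsq(A,(P**2).sum(1),rcond=None)[0]
    r=np.sqrt(q[2]+q[0]**2+q[1]**2);print(n,"circle",q[:2].round(4),r.round(4),np.abs(np.hypot(*(P-q[:2]).T)-r).max())
    blobs(((h<6)|(h>174))&(s>150)&(v>140),"red")
    blobs(((h<10)|(h>170))&(s>80)&(v<110)&(v>25),"knob")
a=cv2.imread("pics/scene0.png")[125:275,220:440];b=cv2.imread("pics/side0.png")[150:315,240:370]
a=cv2.resize(a,None,fx=3,fy=3,interpolation=cv2.INTER_CUBIC)[:450]
cv2.imwrite("pics/c1.png",a)
cv2.imwrite("pics/c2.png",cv2.resize(b,None,fx=3.6,fy=3.6,interpolation=cv2.INTER_CUBIC))
E
```

```text
scene wood [([305.0, 192.6], 219, [300, 183, 15, 24]), ([371.0, 238.1], 4537, [323, 196, 96, 81])]
scene circle [0.5589 0.1546] 0.1395 0.024125766453243075
scene red [([377.3, 240.8], 156, [370, 231, 15, 23])]
scene knob [([346.6, 184.9], 80, [340, 180, 13, 11]), ([378.5, 195.4], 39, [376, 191, 6, 10]), ([338.8, 203.7], 37, [336, 199, 6, 11]), ([411.4, 218.8], 33, [409, 214, 6, 10]), ([328.2, 238.0], 21, [327, 235, 4, 7]), ([404.8, 255.2], 22, [403, 252, 5, 7]), ([361.4, 265.8], 20, [360, 263, 4, 6])]
side wood [([307.6, 189.7], 2227, [264, 162, 83, 53])]
side circle [0.5475 0.1436] 0.145 0.012600629747739817
side red [([318.2, 172.2], 85, [312, 166, 13, 15]), ([269.7, 222.8], 14, [267, 221, 7, 4])]
side knob [([313.9, 161.4], 20, [312, 158, 5, 7]), ([283.9, 168.6], 17, [282, 166, 5, 6]), ([339.6, 174.7], 16, [338, 172, 4, 6]), ([278.1, 190.3], 19, [277, 187, 3, 7]), ([335.9, 196.8], 19, [334, 193, 4, 7]), ([304.0, 204.7], 23, [303, 201, 3, 8]), ([271.2, 219.6], 20, [265, 217, 11, 8])]
```

View pics/c1.png

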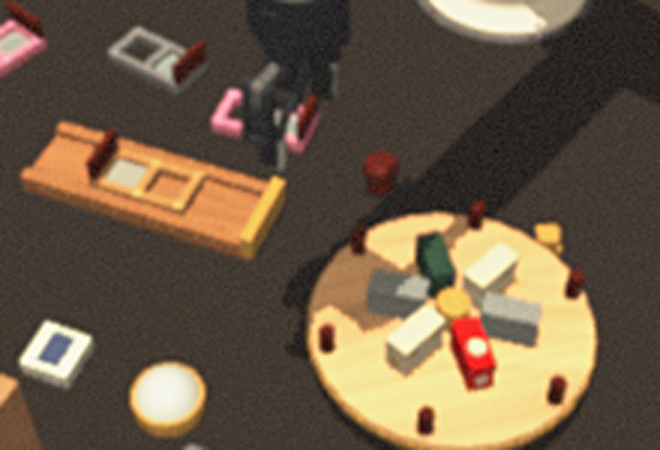

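View pics/c2.png

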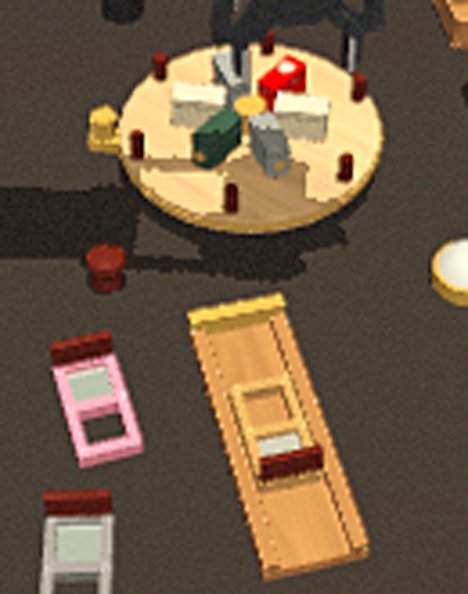

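The crops confirm the wooden-runner carrier, with its end plate at the far end from the stop. The ivory-dotted red box sits nearly opposite the pointer, which is at scene (403,204) and side (269,186). Now I'll fit the axis, the knob angles and the runner.

```bash
python3 - <<'E'
from h import *
from scipy.optimize import least_squares
kn={"scene":[(378.5,195.4),(338.8,203.7),(411.4,218.8),(328.2,238),(404.8,255.2),(361.4,265.8)],
"side":[(313.9,161.4),(283.9,168.6),(339.6,174.7),(278.1,190.3),(335.9,196.8),(304,204.7)]}
rd={"scene":(377.3,240.8),"side":(318.2,172.2)}
pt={"scene":(220+548/3,125+232/3),"side":(240+104/3.6,150+118/3.6)}
for n in kn:
    P=ray(n,kn[n],.06)
    f=least_squares(lambda c:np.hypot(*(P-c).T)-.122,P.mean(0)); c=f.x
    ang=np.degrees(np.arctan2(*(P-c).T[::-1]))
    print(n,"axis",c.round(4),"res",f.fun.round(4),"knob",np.sort(ang).round(1))
    r=ray(n,rd[n],.075)[0]-c; p=ray(n,pt[n],.042)[0]-c
    for nm,q in(("red",r),("ptr",p)): print(nm,np.hypot(*q).round(4),np.degrees(np.arctan2(q[1],q[0])).round(1))
g=lambda x,y:(240+x/3.6,150+y/3.6); k=lambda x,y:(220+x/3,125+y/3)
print("side stop top back L,R",ray("side",[g(188,313),g(284,294)],.034).round(4).tolist())
print("side open end L,R",ray("side",[g(264,578-12),g(368,545)],.022).round(4).tolist())
print("side plate top L,R",ray("side",[g(259,458),g(322,448)],.056).round(4).tolist())
print("scene stop top far,near",ray("scene",[k(284,180),k(245,248)],.034).round(4).tolist())
print("scene open end",ray("scene",[k(60,125),k(24,172)],.022).round(4).tolist())
print("scene plate top",ray("scene",[k(112,133),k(92,158)],.056).round(4).tolist())
E
```

```text
scene axis [0.5589 0.1505] res [0.0041 0.0022 0.0023 0.0018 0.0016 0.0046] knob [-169.1 -109.2  -47.4   11.5   69.7  131.5]
red 0.0557 40.1
ptr 0.1535 161.8
side axis [0.56   0.1473] res [-0.0012  0.0008 -0.0008 -0.0004  0.0012 -0.0016] knob [-168.  -108.9  -49.7   10.    71.5  132. ]
red 0.0503 38.8
ptr 0.1516 164.4
side stop top back L,R [[0.4613, -0.0844], [0.5533, -0.0766]]
side open end L,R [[0.4835, -0.354], [0.5715, -0.3494]]
side plate top L,R [[0.4939, -0.2721], [0.548, -0.2712]]
scene stop top far,near [[0.4618, -0.0775], [0.5623, -0.0696]]
scene open end [[0.4894, -0.3479], [0.567, -0.3412]]
scene plate top [[0.5009, -0.2654], [0.5417, -0.2638]]
```

Both views agree on these:
- **Axis:** about (0.559, 0.149).
- **Knobs:** at 11.2° + 60k, so the red box is at about 41°.
- **Pointer:** about 163°, which means roughly +122° anticlockwise.
- **Runner:** its direction runs from (0.528,-0.35) to (0.508,-0.08).

I'll go behind the knob at -109° with the fingers shut.

Call:
drive_tool(moves=[[-0.63,0.37,0,-0.8],[-0.63,0.37,0,-0.8],[-0.63,0.37,0,-0.8],[-0.63,0.37,0,-0.8],[-0.63,0.37,0,-0.8]], gripper=0)

```text
time_s: 0.72
eef_pos: [0.4762, 0.0566, 0.2274]
eef_rot: [-0.003, 0.911, 0.412, -0.002]
ft_force: [0.1, 0.5, -0.3]
gripper_width: 0.0002
```

Call:
drive_tool(moves=[[0,0,-0.8,0],[0,0,-0.8,0],[0,0,-0.8,0],[0,0,-0.8,0],[0,0,0,0]])

```text
time_s: 1.35
eef_pos: [0.4733, 0.0578, 0.1276]
eef_rot: [-0.004, 0.911, 0.412, -0.003]
ft_force: [-0.1, 1.1, 0.3]
gripper_width: -0.0003
```

```bash
python3 - <<'E'
from h import *
s=manip.state();print(s["time_s"],s["eef_pos"],s["eef_rot"],s["joints"],s["gripper_width"],s["ft_force"])
w=imaging.get_image("wrist");z=imaging.get_image("side")[140:240,230:380]
cv2.imwrite("pics/w1.png",np.hstack([w[:,:,::-1][::1],np.zeros((400,0,3),np.uint8)]))
print(np.round(imaging.camera_info("wrist")["hand_eye"],4).tolist(),imaging.camera_info("wrist")["camera_matrix"])
E
```

```text
1.35 [0.47332561 0.05783875 0.12763282] [-0.00350051  0.91126443  0.41179737 -0.00279517] [-0.13454417  0.01769967  1.96301472  0.0032274   1.16933245  0.58611827] -0.00029196002849859245 [-0.08416155  1.08126383  0.28878837]
[[-0.0002, -0.9524, -0.3048, 0.0779], [1.0, 0.0001, -0.001, -0.0008], [0.001, -0.3048, 0.9524, -0.1423], [0.0, 0.0, 0.0, 1.0]] [[300.33454768   0.         317.62023965]
 [  0.         300.33454768 206.33372877]
 [  0.           0.           1.        ]]
```

View pics/w1.png

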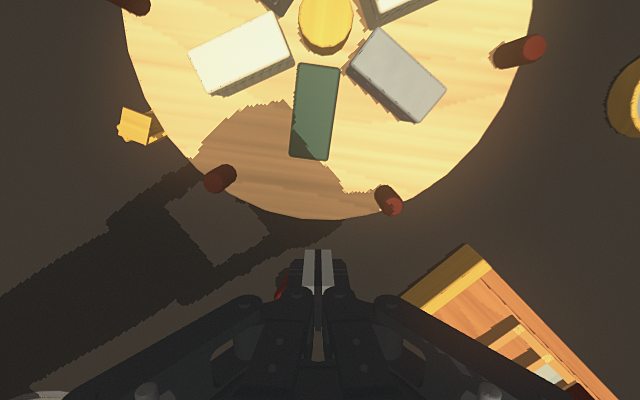

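The wrist view shows the pointer at (136,126), the hub at (326,25), and knob tops at (224,173), (397,207) and (533,47). I'll refine the pointer angle from it.

```bash
cat >> h.py <<'E'
from scipy.spatial.transform import Rotation as Ro
def wray(px,z,s):
    c=imaging.camera_info("wrist");he=np.array(c["hand_eye"]);K=np.array(c["camera_matrix"])
    q=s["eef_rot"];R=Ro.from_quat([q[1],q[2],q[3],q[0]]).as_matrix()
    px=np.atleast_2d(np.asarray(px,float))
    d=np.c_[px,np.ones(len(px))]@np.linalg.inv(K).T@he[:3,:3].T@R.T; o=R@he[:3,3]+s["eef_pos"]
    return o[:2]+d[:,:2]*((z-o[2])/d[:,2])[:,None]
def disc(w,s):
    H=hsv(w);h,S,v=cv2.split(H); m=((h>8)&(h<28)&(S>60)&(v>60)).astype(np.uint8)
    cs,_=cv2.findContours(m,cv2.RETR_EXTERNAL,cv2.CHAIN_APPROX_NONE)
    c=max(cs,key=cv2.contourArea)[:,0]; c=c[(c[:,1]>3)&(c[:,0]>3)&(c[:,0]<636)&(c[:,1]<300)]
    P=wray(c,.045,s); q=np.array([.559,.149])
    from scipy.optimize import least_squares
    f=least_squares(lambda q:np.hypot(*(P-q).T)-.135,q,loss="soft_l1",f_scale=.001)
    return f.x,np.median(np.abs(np.hypot(*(P-f.x).T)-.135))
E
python3 - <<'E'
from h import *
s=manip.state(); w=cv2.imread("pics/w1.png")[:,:,::-1].copy()
c,r=disc(w,s);print("axis",c.round(4),r)
for nm,p,z in (("hub",(326,25),.05),("ptr topcorners",[(126,107),(152,113),(146,144),(118,134)],.042),("knobtop",[(224,172),(397,207),(533,47)],.075)):
    q=wray(p,z,s)-c; print(nm,np.hypot(*q.T).round(4),np.degrees(np.arctan2(q[:,1],q[:,0])).round(1),q.mean(0).round(4),np.degrees(np.arctan2(*q.mean(0)[::-1])))
E
```

```text
axis [0.5472 0.0626] 0.04705187521657021
hub [0.0921] [78.9] [0.0177 0.0904] 78.94900985133289
ptr topcorners [0.1942 0.1755 0.1821 0.2021] [130.1 130.5 137.9 135.9] [-0.1298  0.1361] 133.64393714927652
knobtop [0.115  0.0371 0.0972] [ 144.9 -126.9   -1.7] [-0.0064  0.0111] 119.91878405082007
```

```bash
sed -i 's/(S>60)&(v>60)/(S>60)\&(v>110)/; s/c\[:,1\]<300/c[:,1]<222/' h.py; python3 - <<'E'
from h import *
from scipy.optimize import least_squares
s=manip.state(); w=cv2.imread("pics/w1.png")[:,:,::-1].copy()
c,r=disc(w,s);print("axis disc",c.round(4),r)
k=wray([(224,172),(397,207),(533,47)],.075,s)
f=least_squares(lambda q:np.hypot(*(k-q).T)-.122,[.559,.149]);print("axis knobs",f.x,f.fun)
for c in (c,f.x,np.array([.559,.149])):
  for nm,p,z in (("hub",(326,25),.05),("ptr",[(126,107),(152,113),(146,144),(118,134)],.042),("knob",[(224,172),(397,207),(533,47)],.075)):
    q=wray(p,z,s)-c; print(nm,np.hypot(*q.T).round(4),np.degrees(np.arctan2(q[:,1],q[:,0])).round(1),np.degrees(np.arctan2(*q.mean(0)[::-1])).round(1))
E
```

```text
axis disc [0.5633 0.1527] 0.0008285172445364891
axis knobs [0.56915552 0.15087614] [-0.00385912  0.00390643 -0.00380237]
hub [0.0016] [12.9] 12.9
ptr [0.1528 0.1372 0.1546 0.169 ] [157.5 161.6 168.1 162.6] 162.5
knob [0.1128 0.1257 0.1233] [-167.7 -107.8  -48.9] -105.9
hub [0.0048] [153.1] 153.1
ptr [0.1589 0.1433 0.1606 0.1751] [157.7 161.7 167.9 162.6] 162.5
knob [0.1181 0.1259 0.1182] [-169.2 -110.5  -50.5] -110.2
hub [0.0071] [34.5] 34.5
ptr [0.1503 0.1343 0.1512 0.166 ] [155.5 159.5 166.4 160.9] 160.6
knob [0.1078 0.1209 0.1235] [-169.1 -106.3  -46.3] -103.6
```

Call:
drive_tool(moves=[[0.1,0.05,-0.8,0],[0.05,0.05,-0.8,0],[0.1,0.05,-0.6,0],[0,0,0,0]])

```text
time_s: 1.95
eef_pos: [0.4884, 0.0615, 0.069]
eef_rot: [0.001, 0.911, 0.412, 0.005]
ft_force: [-0.2, 0.2, 0.1]
gripper_width: 0.0003
```

Call:
drive_tool(moves=[[0.1,-0.35,-0.4,0.3],[0.3,-0.2,0,0.5],[0,0,0,0]])

```text
time_s: 2.33
eef_pos: [0.5041, 0.0442, 0.062]
eef_rot: [0.003, 0.879, 0.476, 0.008]
ft_force: [0.2, -0.2, 0.9]
gripper_width: 0.0003
```

Call:
drive_tool(moves=[[0.54,-0.26,0,0.9],[0.54,-0.16,0,0.9],[0.57,-0.08,0,0.9],[0.57,0,0,0.8]])

```text
time_s: 2.82
eef_pos: [0.5715, 0.0299, 0.066]
eef_rot: [0.001, 0.691, 0.723, 0.008]
ft_force: [-0.9, 1.5, -0.3]
gripper_width: 0.0
```

Call:
drive_tool(moves=[[0.53,0.04,-0.2,0.9],[0.54,0.16,-0.05,0.9],[0.52,0.23,0,0.8],[0.48,0.3,0,0.8]])

```text
time_s: 3.32
eef_pos: [0.6366, 0.0523, 0.0636]
eef_rot: [-0.0, 0.443, 0.896, 0.009]
ft_force: [-0.5, -0.4, -0.4]
gripper_width: -0.0002
```

```bash
python3 - <<'E'
from h import *
s=manip.state();print(s["time_s"],s["eef_pos"],s["eef_rot"],s["joints"])
np.save("s2.npy",[*s["eef_pos"],*s["eef_rot"]])
w=imaging.get_image("wrist");cv2.imwrite("pics/w2.png",w[:,:,::-1])
E
```

```text
3.325 [0.63655021 0.05226798 0.06357191] [-2.52471471e-04  4.43386505e-01  8.96286523e-01  8.87757612e-03] [-0.11514587  0.48309616  1.54197126  0.01884024  1.11107838 -0.77547003]
```

View pics/w2.png

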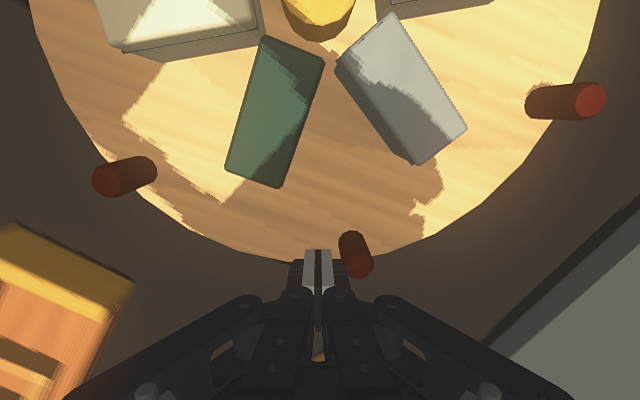

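The wrist view shows the pushed knob's top at (360,262), just touching the right side of the fingertips, and it has been carried along the arc. I'll keep pushing.

Call:
drive_tool(moves=[[0.36,0.42,-0.15,0.8],[0.37,0.43,0,0.8],[0.3,0.48,0,0.8],[0.23,0.5,0,0.7]])

```text
time_s: 3.88
eef_pos: [0.6772, 0.1081, 0.064]
eef_rot: [-0.0, 0.184, 0.983, 0.009]
ft_force: [-0.9, -0.9, 0.0]
gripper_width: -0.0003
```

Call:
drive_tool(moves=[[0.09,0.3,-0.1,0.5],[0.06,0.3,0,0.5],[0.03,0.28,0,0.4],[0,0,0,0]])

```text
time_s: 4.38
eef_pos: [0.6836, 0.1357, 0.0657]
eef_rot: [0.001, 0.065, 0.998, 0.009]
ft_force: [-0.5, 0.2, 0.1]
gripper_width: -0.0001
```

```bash
cat > look.py <<'E'
from h import *
def look(tag):
    from scipy.optimize import least_squares
    kk=[]
    for n,box in (("scene",(310,187,432,292)),("side",(258,152,360,213))):
        im=imaging.get_image(n); cv2.imwrite(f"pics/{n}{tag}.png",im[:,:,::-1])
        h,s,v=cv2.split(hsv(im)); x0,y0,x1,y1=box
        m=(((h<10)|(h>170))&(s>80)&(v<110)&(v>25)).astype(np.uint8)
        mm=0*m; mm[y0:y1,x0:x1]=m[y0:y1,x0:x1]
        k,l,st,c=cv2.connectedComponentsWithStats(mm)
        for A in (np.array([.5595,.149]),np.array([.562,.151])):
            r=[]
            for i in range(1,k):
                if 12<=st[i,4]<=60:
                    q=ray(n,c[i],.06)[0]-A
                    if .110<np.hypot(*q)<.134: r.append(np.degrees(np.arctan2(q[1],q[0])))
            r=np.array(r); print(n,A,np.sort(r).round(1),"mod60",np.median((r-12)%60 - 60*(((r-12)%60)>30))+12)
        m=(((h<6)|(h>174))&(s>150)&(v>140)).astype(np.uint8);m[:y0]=0;m[y1:]=0;m[:,:x0]=0;m[:,x1:]=0
        p=np.argwhere(m)[:,::-1].mean(0); q=ray(n,p,.075)[0]-[.5605,.15]; print("red",p,np.degrees(np.arctan2(q[1],q[0])),np.hypot(*q))
E
python3 - <<'E'
from look import *
look("3"); s=manip.state(); print(s["time_s"],s["eef_pos"],s["eef_rot"])
a=cv2.imread("pics/scene3.png")[170:290,300:440];b=cv2.imread("pics/side3.png")[145:225,250:360]
cv2.imwrite("pics/c3.png",np.hstack([cv2.resize(a,(400,343),interpolation=cv2.INTER_CUBIC),cv2.resize(b,(400,343),interpolation=cv2.INTER_CUBIC)]))
E
```

```text
scene [0.5595 0.149 ] [-177.6    3.3   62.1  122.8] mod60 2.564147555105251
scene [0.562 0.151] [-176.8    2.4   62.6  124.2] mod60 2.9242295632193027
red [385.76612903 216.23387097] 150.62711154570076 0.05526475616852043
side [0.5595 0.149 ] [-177.3 -116.2  -57.3   62.4  122.9] mod60 2.6832666876912015
side [0.562 0.151] [-176.5 -116.8  -58.8   63.1  124.4] mod60 3.1798369013971524
red [294.95726496 176.63247863] 159.67156154898413 0.05381139751875487
4.475 [0.68367589 0.13512586 0.06551235] [0.001363   0.06475518 0.99786426 0.00847471]
```

View pics/c3.png

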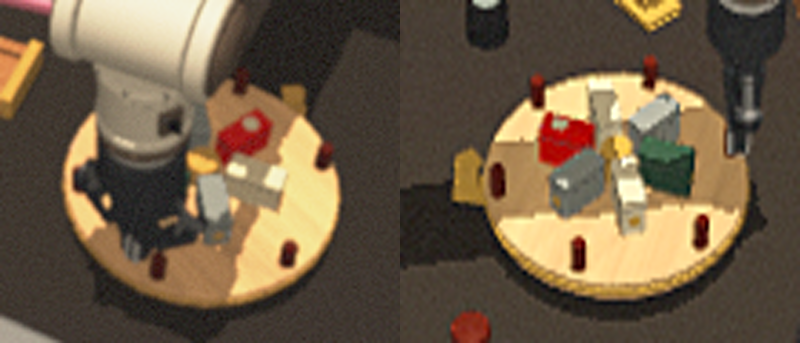

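The crops show the red box about 10° short of the pointer (knobs at 2.9° mod 60, target about 12.5°). I'll creep forward about 8°, then remeasure.

Call:
drive_tool(moves=[[0.02,0.2,-0.15,0.3],[0,0.2,0,0.3],[0,0.15,0,0.2],[0,0,0,0]])

```text
time_s: 4.97
eef_pos: [0.6847, 0.1497, 0.0625]
eef_rot: [0.002, -0.003, 1.0, 0.008]
ft_force: [1.0, 0.3, 0.4]
gripper_width: -0.0001
```

```bash
python3 - <<'E'
from look import *
look("4"); s=manip.state(); print(s["time_s"],s["eef_pos"],s["eef_rot"])
E
```

```text
scene [0.5595 0.149 ] [-49.4   9.9  68.5 129.4] mod60 9.652750743529534
scene [0.562 0.151] [-50.9   9.2  69.2 130.8] mod60 9.206539345293212
red [383.89565217 214.4173913 ] 158.92917543839627 0.055690825846365415
side [0.5595 0.149 ] [-169.8 -110.2  -52.4   69.5  128.4] mod60 9.518679637880211
side [0.562 0.151] [-169.1 -111.   -53.9   70.3  129.8] mod60 9.827558693039691
red [294.46341463 177.97560976] 167.7232323442582 0.05462535982841663
5.075 [0.68475144 0.14943497 0.06243504] [ 0.00165493 -0.0026297   0.9999644   0.00784487]
```

Call:
drive_tool(moves=[[0,-0.3,0.3,0],[0,-0.1,1,0],[0,0,1,0],[-0.5,0.3,1,0],[-1,0.3,1,0]])

```text
time_s: 5.7
eef_pos: [0.6383, 0.1508, 0.1942]
eef_rot: [-0.0, 0.001, 1.0, 0.007]
ft_force: [0.2, -0.1, 0.0]
gripper_width: -0.0001
```

Call:
drive_tool(moves=[[-1,0.1,0.5,0],[-1,0,0.5,0],[-0.6,0,0,0],[0,0,0,0],[0,0,0,0]])

```text
time_s: 6.32
eef_pos: [0.5602, 0.1518, 0.2332]
eef_rot: [0.006, 0.002, 1.0, 0.007]
ft_force: [0.5, -0.2, -1.0]
gripper_width: -0.0003
```

```bash
python3 - <<'E'
from h import *
s=manip.state();print(s["time_s"],s["eef_pos"],s["eef_rot"],np.abs(s["joint_vel"]).max())
np.save("s5.npy",[*s["eef_pos"],*s["eef_rot"]])
w=imaging.get_image("wrist");cv2.imwrite("pics/w5.png",w[:,:,::-1])
E
```

```text
6.325 [0.5601767  0.15181707 0.23324721] [0.00612373 0.00216191 0.99995108 0.00746025] 0.006176871380982356
```

View pics/w5.png

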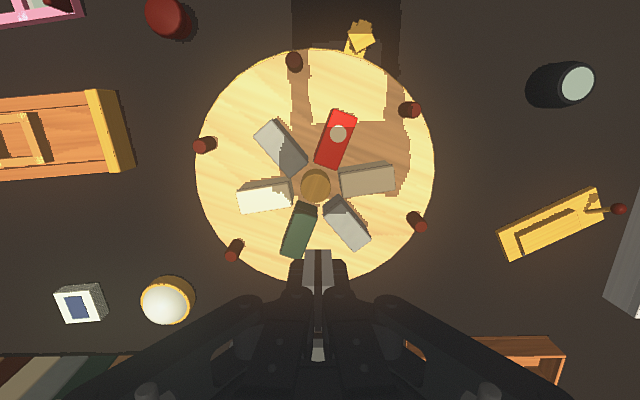

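This near-overhead view shows the hub at (315,186), the red box's dot at (338,133), the pointer at (360,38) and all six knobs. I'll zoom in on it for exact corners.

```bash
python3 - <<'E'
from h import *
a=np.load("s5.npy");s=dict(eef_pos=a[:3],eef_rot=a[3:])
im=cv2.imread("pics/w5.png");w=im[:,:,::-1].copy()
c,r=disc(w,s);print("axis",c.round(4),r); A=c
h,S,v=cv2.split(hsv(w))
m=(((h<6)|(h>174))&(S>140)&(v>110)).astype(np.uint8);m[:90]=0;m[180:]=0;m[:,:300]=0;m[:,370:]=0
print(cv2.minAreaRect(np.argwhere(m)[:,::-1].astype(np.float32)))
k,l,st,ce=cv2.connectedComponentsWithStats((((h<10)|(h>170))&(S>70)&(v<130)&(v>30)).astype(np.uint8))
for i in range(1,k):
    if 60<st[i,4]<700:
        q=wray(ce[i],.06,s)[0]-A
        if np.hypot(*q)<.14: print("knob",ce[i].round(1),st[i,4],np.hypot(*q).round(4),np.degrees(np.arctan2(q[1],q[0])).round(1))
q=wray([(338,133),(315,186)],[.085],s)-A; print("dot",np.hypot(*q[0]),np.degrees(np.arctan2(q[0,1],q[0,0])));
cv2.imwrite("pics/c5.png",cv2.resize(im[10:120,300:420],None,fx=5,fy=5,interpolation=cv2.INTER_CUBIC))
E
```

```text
axis [0.5601 0.1528] 0.0019322318398464766
((334.2930908203125, 139.01724243164062), (27.66860580444336, 57.00846862792969), 21.801406860351562)
knob [322.1 134.7] 79 0.0534 172.4
dot 0.06041853975532387 159.43942021543774
```

View pics/c5.png

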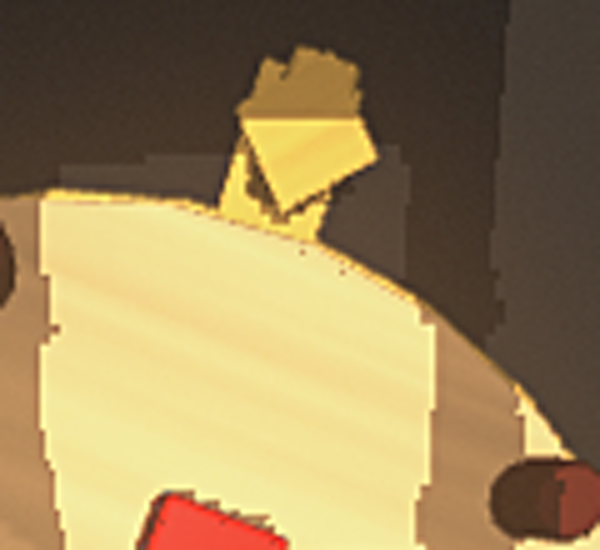

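```bash
python3 - <<'E'
from h import *
from scipy.optimize import least_squares
a=np.load("s5.npy");s=dict(eef_pos=a[:3],eef_rot=a[3:])
kt=[(294,60),(414,110),(421,226),(231,257),(199,146)]
K=wray(kt,.075,s); f=least_squares(lambda q:np.hypot(*(K-q).T)-.122,[.56,.15]);print("axis by knob tops",f.x,f.fun.round(4))
hub=wray((315,186),.06,s)[0];print("hub",hub)
g=lambda x,y:(300+x/5,10+y/5)
for A in (f.x,np.array([.5601,.1528])):
    an=lambda P:np.degrees(np.arctan2(*(P-A).T[::-1])).round(1)
    ra=lambda P:np.hypot(*(P-A).T).round(4)
    print("knobs",an(K)%60, "tip",an(wray(g(285,213),.042,s)),ra(wray(g(285,213),.042,s)))
    for nm,pts,z in (("base",[g(220,209),g(318,240)],.01),("base",[g(220,209),g(318,240)],.03),("corners",[g(240,110),g(375,157)],.042),("rear",[g(268,60),g(358,68)],.042)):
        P=wray(pts,z,s);print(nm,z,an(P),ra(P),"mid",an(P.mean(0)[None]), "width",np.hypot(*(P[0]-P[1])).round(4))
    P=wray([(334.3,139),],.085,s);print("red",an(P),ra(P))
E
```

```text
axis by knob tops [0.56014417 0.15232576] [-0.0002 -0.     -0.0003 -0.0003 -0.0001]
hub [0.56116314 0.15212392]
knobs [8.7 9.  9.5 9.5 8.7] tip [161.9] [0.1381]
base 0.01 [166.5 157.3] [0.1409 0.1418] mid [161.9] width 0.0226
base 0.03 [167.  158.1] [0.1375 0.1381] mid [162.5] width 0.0214
corners 0.042 [167.4 156.9] [0.1532 0.1536] mid [162.1] width 0.0282
rear 0.042 [166.3 160.3] [0.1627 0.1665] mid [163.3] width 0.0176
red [160.3] [0.0543]
knobs [8.9 9.2 9.4 9.4 8.8] tip [162.1] [0.138]
base 0.01 [166.7 157.5] [0.1408 0.1416] mid [162.1] width 0.0226
base 0.03 [167.2 158.3] [0.1373 0.1378] mid [162.7] width 0.0214
corners 0.042 [167.6 157. ] [0.153  0.1534] mid [162.3] width 0.0282
rear 0.042 [166.5 160.4] [0.1626 0.1663] mid [163.4] width 0.0176
red [160.8] [0.0541]
```

The knob tops fit to within 0.3 mm: axis (0.560, 0.152), red box at 159.1°, pointer at 162.2°. That leaves about 3.1° (6.6 mm) to go, so I'll re-engage the same knob.

Call:
drive_tool(moves=[[1,-0.12,0,0],[1,-0.12,0,0],[1,-0.12,0,0],[1,-0.12,0,0],[0.1,0,0,0]])

```text
time_s: 7.0
eef_pos: [0.6887, 0.1356, 0.2298]
eef_rot: [0.004, 0.003, 1.0, 0.007]
ft_force: [-1.3, 0.6, -0.5]
gripper_width: -0.0003
```

Call:
drive_tool(moves=[[0,0,-1,0],[0,0,-1,0],[0,0,-1,0],[0,0,-1,0],[0,0,0,0]])

```text
time_s: 7.62
eef_pos: [0.6867, 0.1361, 0.1055]
eef_rot: [0.003, 0.003, 1.0, 0.008]
ft_force: [-0.3, 0.5, 0.4]
gripper_width: -0.0001
```

Call:
drive_tool(moves=[[-0.05,0,-0.8,0],[-0.05,0,-0.6,0],[0,0,0,0]])

```text
time_s: 8.0
eef_pos: [0.6857, 0.1364, 0.067]
eef_rot: [0.006, 0.003, 1.0, 0.008]
ft_force: [-1.1, 0.4, 0.1]
gripper_width: 0.0002
```

Call:
drive_tool(moves=[[0,0.25,0,0],[0,0.2,0,0],[0,0,0,0]])

```text
time_s: 8.38
eef_pos: [0.6879, 0.1514, 0.0709]
eef_rot: [0.009, 0.003, 1.0, 0.008]
ft_force: [0.2, 0.1, 0.1]
gripper_width: -0.0001
```

Call:
drive_tool(moves=[[-0.1,0,-0.3,0],[0,0.1,-0.1,0],[0,0.05,0,0],[0,0,0,0]])

```text
time_s: 8.88
eef_pos: [0.685, 0.1557, 0.0585]
eef_rot: [0.009, 0.003, 1.0, 0.008]
ft_force: [0.4, 0.6, -0.1]
gripper_width: 0.0001
```

```bash
python3 - <<'E'
from look import *
look("6"); s=manip.state(); print(s["time_s"],s["eef_pos"],s["eef_rot"])
E
```

```text
scene [0.5595 0.149 ] [-109.   -46.3   12.7   71.3  133.4] mod60 12.691841648658675
scene [0.562 0.151] [-109.8  -47.8   12.    72.1  134.8] mod60 12.143038236971762
red [383.11428571 214.2952381 ] 160.82440802303117 0.054413634465979833
side [0.5595 0.149 ] [-167.7 -108.   -49.4   72.1  133.3] mod60 12.062204335014783
side [0.562 0.151] [-167.1 -108.8  -50.9   72.9  134.8] mod60 12.903422223272898
red [294.0530303  178.48484848] 170.6713112681644 0.05602374747577327
8.975 [0.68502243 0.1556487  0.05855285] [0.00894769 0.00274153 0.99992768 0.00755368]
```

Call:
drive_tool(moves=[[0,-0.3,0.3,0],[0,-0.1,1,0],[0,0,1,0],[-0.5,0.2,1,0],[-1,0.2,1,0]])

```text
time_s: 9.6
eef_pos: [0.6387, 0.152, 0.1906]
eef_rot: [0.007, 0.004, 1.0, 0.007]
ft_force: [-0.3, 0.9, 1.3]
gripper_width: -0.0001
```

Call:
drive_tool(moves=[[-1,0.1,0.5,0],[-1,0,0.5,0],[-0.6,0,0,0],[0,0,0,0],[0,0,0,0]])

```text
time_s: 10.22
eef_pos: [0.5608, 0.1533, 0.23]
eef_rot: [0.014, 0.005, 1.0, 0.008]
ft_force: [-0.9, -0.5, -1.4]
gripper_width: 0.0002
```

```bash
python3 - <<'E'
from h import *
s=manip.state();print(s["time_s"],s["eef_pos"],s["eef_rot"])
np.save("s7.npy",[*s["eef_pos"],*s["eef_rot"]])
w=imaging.get_image("wrist");cv2.imwrite("pics/w7.png",w[:,:,::-1])
E
```

```text
10.225 [0.56075942 0.15330866 0.22999266] [0.0140224  0.00463978 0.99986199 0.00760595]
```

View pics/w7.png

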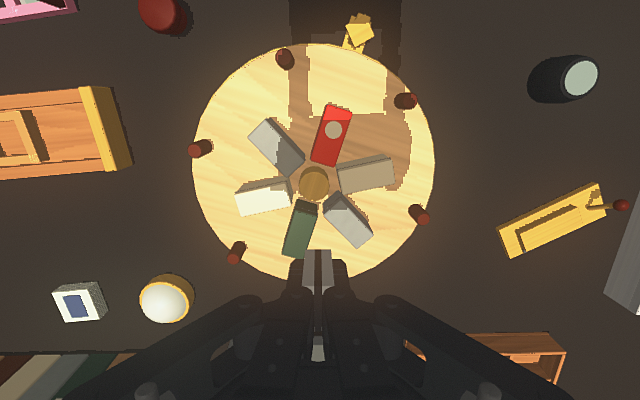

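The view shows the red box in line with the pointer: dot (333,129), pointer (359,32), knob tops (284,56), (410,101), (424,216), (233,259) and (194,149).

```bash
python3 - <<'E'
from h import *
from scipy.optimize import least_squares
a=np.load("s7.npy");s=dict(eef_pos=a[:3],eef_rot=a[3:])
K=wray([(284,56),(410,101),(424,216),(233,259),(194,149)],.075,s); A=least_squares(lambda q:np.hypot(*(K-q).T)-.122,[.56,.15]).x
an=lambda P:np.degrees(np.arctan2(*(P-A).T[::-1])).round(1)
print(A,an(K)%60,np.hypot(*(K-A).T).round(4),"tip",an(wray((355.5,48),.042,s)),"ctr",an(wray((359,32),.042,s)))
# runner from same view: stop top corners and plate via scene/side
print("stop",wray([(93,87),(117,84),(131,166),(105,172)],.034,s).round(4).tolist())
print("rails",wray([(0,94),(0,181),(90,90),(104,173)],.022,s).round(4).tolist())
E
```

```text
[0.55957509 0.15199081] [11.5 11.6 13.6 12.4 11.4] [0.1219 0.1218 0.1216 0.1217 0.1216] tip [161.7] ctr [162.3]
stop [[0.4622, -0.0735], [0.4595, -0.0484], [0.5447, -0.0522], [0.5512, -0.0827]]
rails [[0.4677, -0.1817], [0.5629, -0.2154], [0.4645, -0.0855], [0.555, -0.0926]]
```

The disc is at 12.1° mod 60 against a target of about 12.1–12.2°, so it's aligned to within measurement. Now over to the runner. The carrier's plate is near (0.521,-0.27), needs about 75 mm of travel, and the push direction is (-0.07, 1).

Call:
drive_tool(moves=[[-0.1,-1,0,0.1],[-0.1,-1,0,0.1],[-0.1,-1,0,0.1],[-0.1,-1,0,0.1],[0,-1,0,0]])

```text
time_s: 10.9
eef_pos: [0.5509, -0.0005, 0.2284]
eef_rot: [0.013, -0.033, 0.999, 0.008]
ft_force: [0.4, -0.1, 0.3]
gripper_width: 0.0004
```

Call:
drive_tool(moves=[[-0.1,-1,0,0],[-0.1,-1,0,0],[-0.1,-1,0,0],[-0.1,-1,0,0],[0,-1,0,0]])

```text
time_s: 11.52
eef_pos: [0.5405, -0.1579, 0.2268]
eef_rot: [0.012, -0.032, 0.999, 0.009]
ft_force: [0.5, -0.4, 0.3]
gripper_width: 0.0001
```

Call:
drive_tool(moves=[[-0.1,-1,0,0],[-0.1,-1,0,0],[0,-1,0,0],[0,-1,0,0],[0,-1,0,0]])

```text
time_s: 12.15
eef_pos: [0.5355, -0.3159, 0.2245]
eef_rot: [0.011, -0.031, 0.999, 0.01]
ft_force: [-0.4, 0.3, 0.8]
gripper_width: 0.0004
```

Call:
drive_tool(moves=[[-0.3,0,-1,0],[0,0,-1,0],[0,0,0,0]])

```text
time_s: 12.52
eef_pos: [0.5265, -0.3206, 0.1621]
eef_rot: [0.011, -0.029, 0.999, 0.009]
ft_force: [0.5, 0.4, -0.1]
gripper_width: -0.0002
```

```bash
python3 - <<'E'
from h import *
s=manip.state();print(s["time_s"],s["eef_pos"],s["eef_rot"])
np.save("s8.npy",[*s["eef_pos"],*s["eef_rot"]])
w=imaging.get_image("wrist");cv2.imwrite("pics/w8.png",w[:,:,::-1])
E
```

```text
12.525 [ 0.52654666 -0.32064607  0.16207086] [ 0.01125135 -0.02873868  0.99948091  0.00924109]
```

View pics/w8.png

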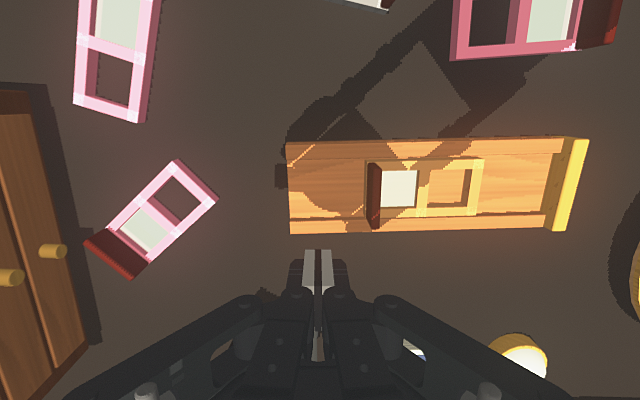

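The wrist view shows the carrier in the runner, with its rosewood plate's top edge around (370,163)–(376,228) and the stop at (570,185). I'll compute the plate, the runner axis and the elbow clearance.

```bash
python3 - <<'E'
from h import *
a=np.load("s8.npy");s=dict(eef_pos=a[:3],eef_rot=a[3:])
print("plate top outer",wray([(366,163),(371,229)],.056,s).round(4).tolist())
print("rail top open end",wray([(287,143),(290,233)],.022,s).round(4).tolist())
print("rail at stop",wray([(556,138),(543,228)],.022,s).round(4).tolist())
print("carrier far end",wray([(481,160),(473,215)],.026,s).round(4).tolist())
print("elbow scene",ray("scene",(197,207),.05),"side",ray("side",(387,290),.05))
E
```

```text
plate top outer [[0.4894, -0.2801], [0.5484, -0.2691]]
rail top open end [[0.481, -0.3484], [0.5711, -0.3431]]
rail at stop [[0.4627, -0.0992], [0.5527, -0.0838]]
carrier far end [[0.4862, -0.167], [0.5409, -0.1621]]
elbow scene [[ 0.71009264 -0.34367615]] side [[ 0.70545224 -0.35172318]]
```

Call:
drive_tool(moves=[[-0.05,0.05,-1,0],[-0.05,0,-1,0],[0,0,-1,0],[0,0,-1,0],[0,0,0,0]])

```text
time_s: 13.2
eef_pos: [0.5308, -0.3248, 0.0511]
eef_rot: [0.018, -0.03, 0.999, 0.002]
ft_force: [-0.3, -0.7, -0.6]
gripper_width: 0.0003
```

Call:
drive_tool(moves=[[-0.2,0.1,-0.4,0],[-0.05,0.4,-0.1,0],[-0.03,0.4,0,0],[-0.03,0.3,0,0],[0,0,0,0]])

```text
time_s: 13.82
eef_pos: [0.5243, -0.2884, 0.0414]
eef_rot: [0.022, -0.03, 0.999, -0.001]
ft_force: [0.7, 0.8, 0.8]
gripper_width: -0.0001
```

Call:
drive_tool(moves=[[-0.05,0.35,-0.05,0],[-0.05,0.35,-0.05,0],[-0.05,0.35,0,0],[-0.03,0.35,0,0],[-0.03,0.3,0,0]])

```text
time_s: 14.45
eef_pos: [0.5184, -0.2357, 0.0394]
eef_rot: [0.023, -0.03, 0.999, -0.002]
ft_force: [-0.0, -0.4, 0.7]
gripper_width: 0.0001
```

Now creep, watching the force for contact with the stop.

Call:
drive_tool(moves=[[-0.02,0.2,0,0],[-0.02,0.15,0,0],[0,0.12,0,0],[0,0,0,0]])

```text
time_s: 14.95
eef_pos: [0.5169, -0.2198, 0.0392]
eef_rot: [0.023, -0.03, 0.999, -0.002]
ft_force: [-0.1, 0.4, -1.1]
gripper_width: 0.0001
```

Call:
drive_tool(moves=[[0,0.12,0,0],[0,0.1,0,0]])

```text
time_s: 15.2
eef_pos: [0.517, -0.2134, 0.0392]
eef_rot: [0.023, -0.03, 0.999, -0.002]
ft_force: [0.5, -2.0, -0.1]
gripper_width: -0.0003
```

Call:
drive_tool(moves=[[0,0.1,0,0],[0,0.05,0,0]])

```text
time_s: 15.45
eef_pos: [0.5186, -0.211, 0.0404]
eef_rot: [0.025, -0.03, 0.999, -0.005]
ft_force: [2.1, -5.8, -0.1]
gripper_width: -0.0003
```

Call:
drive_tool(moves=[[-0.03,0.1,0,0]])

```text
time_s: 15.58
eef_pos: [0.5189, -0.2105, 0.0417]
eef_rot: [0.026, -0.03, 0.999, -0.007]
ft_force: [0.3, -10.1, 1.8]
gripper_width: -0.0003
```

```bash
python3 - <<'E'
from h import *
s=manip.state();print(s["time_s"],s["eef_pos"],s["eef_rot"],s["ft_force"])
np.save("s9.npy",[*s["eef_pos"],*s["eef_rot"]])
w=imaging.get_image("wrist");cv2.imwrite("pics/w9.png",w[:,:,::-1])
z=imaging.get_image("side");cv2.imwrite("pics/side9.png",z[:,:,::-1])
a=cv2.resize(w[100:300,240:640],(800,400))[:,:,::-1]
cv2.imwrite("pics/c9.png",a)
E
```

```text
15.575 [ 0.51891664 -0.21049294  0.04167875] [ 0.0259866  -0.03027881  0.99917567 -0.00747421] [  0.25975877 -10.13297448   1.84421467]
```

View pics/c9.png

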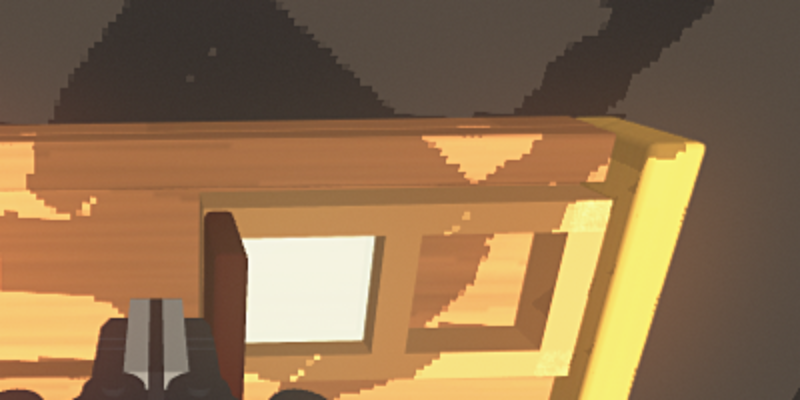

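The crop shows the carrier's far end right at the stop's inner face, from about (612,195) to (570,375). The force rose to 10 N with no further motion, so it's home. I'll withdraw and check.

Call:
drive_tool(moves=[[0.03,-0.5,0,0],[0.03,-0.5,0.2,0],[0,-0.1,1,0],[0,0,1,0],[0,0,1,0]])

```text
time_s: 16.3
eef_pos: [0.5173, -0.2442, 0.1369]
eef_rot: [0.022, -0.029, 0.999, -0.003]
ft_force: [0.5, -1.0, 0.4]
gripper_width: -0.0001
```

Call:
drive_tool(moves=[[0,0,1,0],[0,0,1,0],[0,0,0.5,0],[0,0,0,0],[0,0,0,0]])

```text
time_s: 16.92
eef_pos: [0.517, -0.246, 0.2153]
eef_rot: [0.022, -0.028, 0.999, -0.002]
ft_force: [-0.1, 0.2, -1.3]
gripper_width: 0.0
```

```bash
python3 - <<'E'
from look import *
s=manip.state();print(s["time_s"],s["eef_pos"],s["ft_force"])
np.save("s10.npy",[*s["eef_pos"],*s["eef_rot"]])
look("10")
w=imaging.get_image("wrist");cv2.imwrite("pics/w10.png",w[:,:,::-1])
a=cv2.imread("pics/side10.png")[145:320,230:420]; b=w[100:260,280:640,::-1]
a=cv2.resize(a,(434,400),interpolation=cv2.INTER_CUBIC); b=cv2.resize(b,(366,163)); B=np.zeros((400,366,3),np.uint8);B[:163]=b
sc=cv2.imread("pics/scene10.png")[120:320,170:430]; B[165:400]=cv2.resize(sc,(366,235))
cv2.imwrite("pics/c10.png",np.hstack([a,B]))
E
```

```text
16.925 [ 0.5169677  -0.24601491  0.21533905] [-0.09106341  0.15286142 -1.29154809]
scene [0.5595 0.149 ] [-168.6 -107.2  -45.8   12.9   70.7  132.5] mod60 12.619408429437257
scene [0.562 0.151] [-167.9 -108.1  -47.3   12.3   71.5  133.9] mod60 12.183845714395925
red [382.41791045 216.23880597] 157.03087307160186 0.04770618576833131
side [0.5595 0.149 ] [-166.9  -48.9   11.8  132.9] mod60 12.382046818326216
side [0.562 0.151] [-166.3  -50.4   11.1  134.4] mod60 12.441768906850378
red [293.98198198 178.84684685] 172.70548816703496 0.056294573935819686
```

The picture limit is reached, so the last check will be numeric: the plate-to-stop distance from the wrist image.

```bash
python3 - <<'E'
from h import *
for f,n in (("8",8),("10",10)):
    a=np.load(f"s{n}.npy");s=dict(eef_pos=a[:3],eef_rot=a[3:]); w=cv2.imread(f"pics/w{n}.png")[:,:,::-1].copy()
    h,S,v=cv2.split(hsv(w)); red=(((h<8)|(h>172))&(S>100)&(v>25)&(v<140)).astype(np.uint8)
    k,l,st,ce=cv2.connectedComponentsWithStats(red)
    for i in range(1,k):
        if st[i,4]>150:
            q=wray(ce[i],.05,s)[0]
            if .49<q[0]<.55: 
                p=np.argwhere(l==i)[:,::-1]; W=wray(p,.056,s); print(n,"plate px",ce[i].round(),"y",q[1].round(4),"y range of top ray",np.percentile(W[:,1],[2,98]).round(4))
E
```

```text
10 plate px [369. 182.] y -0.1929 y range of top ray [-0.1989 -0.1893]
```

```bash
python3 -c "
from station import workorder;print(workorder.sign_off())"
```

```text
the job is handed in; nothing more can be done
None
```

I did both steps in order, by pushing only, and handed the job in about 17 s into the 72 s limit. The sign-off reports no verdict.

**Carousel:** I pushed one rim knob with the shut fingers and turned the disc about 121° anticlockwise. The overhead wrist view then put the red box at about 162.1° and the pointer at about 162.2°. The fixed cameras showed the same angle after the carrier push, so the disc stayed at rest.

**Carrier:** I pushed it about 73 mm along the runner, until it stopped moving and the force rose to 10 N. After I backed off, the end plate's outer face was at y ≈ -0.199 m, against about -0.2015 m expected from the stop, which is within measuring error. The arm ended clear, at a height of 0.215 m.

**Checks that disagreed or failed:**
- **Red box angle:** read from its colour alone, the side and scene cameras disagreed (157° and 173°). I relied on the knobs instead, which agreed in all three views to about 1°.
- **Last picture:** the 12-picture limit blocked the final one, so I made the last checks by numbers only.
- **Other things on the shelf:** I kept clear of them, but did not measure them again at the end.

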